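# From filing to checking: files into the drawer, test bars onto their rest

### The arm

A 6-joint arm with a two-finger parallel gripper is mounted at the origin on the work surface. World frame = base frame: x ahead of the robot, y to its left, z up, the work surface at z = 0. Lengths are in m, angles in rad, forces in N, time in s.
With the tool pointing down it reaches from about 0.35 to 0.95 m from the base axis. Payload 17.4 kg.
Tool frame: the origin (TCP) lies midway between the tips of the shut fingers; the grasp point (between the pads) lies 19 mm behind it; z points along the fingers, y is the line along which they close (so a half turn about z gives the same grasp; the last joint's range is limited). The gripper opens to 93 mm and grips with 3 to 60 N. Pads are 15 mm wide; open, the fingers measure 128 mm over their backs; the gripper's body (75 mm by 188 mm) begins 65 mm behind the grasp point.
Start: joints at [-1.237, 0.116, 1.442, -0, 1.584, -0.038], TCP at [0.245, -0.629, 0.219] pointing down, gripper open.
Joint ranges: [-2.83, 2.83], [-0.83, 2.19], [0.07, 2.5], [-1.14, 4.28], [0.01, 3], [-2.97, 2.97]. Speed limits (rad/s): [1.89, 1.89, 2.22, 3.14, 3.14, 3.14].

### API

Orientations are given as a unit quaternion [w, x, y, z].
In Python, from rig import r, jaws, solver, imaging, workorder, status gives the robot as it stands. The module is installed in compiled form; this text tells all that it offers. Calls block until the motion is done:
- r.move_ptp(position, orientation): joint-space move of the TCP to a pose.
- r.move_linear(position, ori=None, feed=0.15, threshold=None): straight line of the TCP; ori=None keeps the orientation; feed is the mean speed in m/s. With threshold (N) it stops when the force on the tool has changed by that much, and returns True; else False.
- r.move_joints(angles): joint-space move.
- jaws.gripper_open() and jaws.clamp(f_grip=None): open the fingers fully, or close them until they stop; f_grip is the grip in N (None keeps the last).
- r.sleep(seconds).
- solver.inverse_kinematics(position, orientation): joint angles nearest the present ones, or None.
- imaging.snapshot(name): name is "scene" or "top"; returns the picture (400x640x3 uint8, red, green, blue); there is no depth.
- imaging.camera_model(name): a dict with "mtx" (3x3 intrinsics, pixels), "xyz" and "attitude" of the camera in the world. Camera axes: x right, y down, z forward; pixel columns grow to the right and rows downward; lengths in m; the calibration is good to about 2 mm. A picture is of the moment at which its call begins. camera_model takes no time and is no camera call.
A pose or a line that the arm cannot do raises r.Unreachable and nothing moves.
- workorder.finish_job(): hands the job in; it is judged then, once.
Readings, each from a call of its own:
- status.get_clock(): time.
- status.get_joint_positions(): joint angles.
- status.get_joint_vel(): joint speeds.
- status.get_joint_torque(): joint torques, N m.
- status.get_tcp_pos(): TCP position.
- status.get_eef_rot(): TCP orientation.
- status.get_contact_force(): force on the tool from outside, world axes, zero at the start.
- status.get_torque(): the same for the moment, N m.
- status.get_width(): finger opening in m.
- status.get_gripper_force(): force on a finger pad.
Only numpy, scipy, OpenCV 4.12 (cv2) and the standard library are available. Lean on these libraries where they do the work, as an engineer would, in place of code of your own. Each camera call takes 0.05 s, during which the arm holds its last target. There are 200 camera calls.

### The job

Filing is finished and checking comes next: pull open the drawer of the low grey tool cabinet, take the two square steel test bars out of it and lay them side by side on the raised rest, each lying in its own pair of notches and about centred, and put every file from the bench into the drawer. Then push the drawer fully shut with all the files inside, and leave the other things on the bench where they are.

Things in the scene. Friction and masses are not known exactly. Their poses are not given: they have to be found in the camera images.
- cab_drawer0 (a joint): slide of the one drawer of the low grey tool cabinet (fixed, 260 deep along its x, 360 wide along its y, 85 high, drawer front turned roughly to the robot), m: 0 shut, grows as it is pulled out along the cabinet's -x, stop at 0.181; may start up to 0.01 out; friction about 1 N, stays where left. The drawer front stands 15 in front of the edge of the cabinet's top when shut
- cab_drawer0_handle (a point): middle of the drawer's bar handle: round bar 11 thick, 120 long along the cabinet's y, standing 35 in front of the drawer front, 47 above the bench (38 below the cabinet's top); can be pinched from above with the fingers opened to about 30. Moves with the drawer; axes as the cabinet's
- drawer_floor (a point): point on the drawer's inner floor, 22 above the bench, midway across, 57 behind the inside of its front; axes as the cabinet's (x to the back), moves with the drawer. Inside 215 along x (x -57 to +157) by 318 along y, walls 6 thick, 41 high above the floor; what is clear of the cabinet's top runs from x = -57 to x = slide value - 64 (about +110 when 174 open)
- bar1: plain ground steel square test bar, 20 x 20 x 180, 0.55 kg, one of a matched pair, origin at its centre, own x along its length; both lie in the drawer at the start, across it (along the cabinet's y), about 55 apart, this one nearer the front
- bar2: the other test bar, same as bar1, farther back in the drawer
- rest_seat (a point): raised rest, fixed: aluminium base 150 x 110 x 12, two uprights 12 thick at x = +55 and -55, each with two open-topped notches 28 wide, 11 deep at y = +30 and -30 (lips' tops 76 above the bench). Point at the rest's middle at the notch floors' height, 65 above the bench, z up. A bar lying in a pair of notches runs along x, its centre 10 above this height at y = +30 or -30
- file1: short hand file, 145 long, 0.15 kg: wooden handle 70 long, 24 wide, 22 high; steel blade 72 x 18 x 7, underside level with the handle's. Origin mid-length on the handle's axis, 11 above the bench; own x from handle (x -72 to -2) to blade tip, z up; balances near x +12: grip the handle at x -15. Two to four identical files lie on the bench at the start; may be absent
- file2: same kind of file as file1 (same size, axes and origin); may be absent
- file3: same kind of file as file1 (same size, axes and origin); may be absent
- file4: same kind of file as file1 (same size, axes and origin); may be absent
- hammer: bystander: ball-faced hammer lying flat, 260 long, wooden handle, to be left alone
- wrench: bystander: steel wrench lying flat, 170 long, to be left alone
- tin: bystander: standing metal tin, 72 across, 110 tall, to be left alone
- calculator: bystander: grey pocket calculator lying flat, 140 x 80 x 14, to be left alone
- screwdriver: bystander: screwdriver with a yellow handle lying flat, 200 long, to be left alone
Not all that is in view belongs to the job. Leave any green look-alike of the part that bears rest_seat alone. What is shaped like the file1 but purple is not meant.

How it is judged:
On the way, in this order (a step that is already met when the one before it is completed fails the run):
1. the drawer is pulled well open (more than 120 mm) (value of joint cab_drawer0 above 0.12 m), for 0.2 s.
2. each test bar lies in its own pair of notches of the rest and every file is in the drawer (x of bar1 in the frame of rest_seat between -0.03 and 0.03 m and z of bar1 in the frame of rest_seat between 0.006 and 0.014 m and angle between the x axis of each of bar1, bar2 and the x axis of rest_seat, either way round below 0.09 rad and (y of bar1 in the frame of rest_seat between -0.038 and -0.022 m or y of bar1 in the frame of rest_seat between 0.022 and 0.038 m) and x of bar2 in the frame of rest_seat between -0.03 and 0.03 m and z of bar2 in the frame of rest_seat between 0.006 and 0.014 m and (y of bar2 in the frame of rest_seat between -0.038 and -0.022 m or y of bar2 in the frame of rest_seat between 0.022 and 0.038 m) and x of file1 in the frame of drawer_floor between -0.05 and 0.15 m and y of file1 in the frame of drawer_floor between -0.15 and 0.15 m and z of file1 in the frame of drawer_floor between 0 and 0.04 m and x of file2 in the frame of drawer_floor between -0.05 and 0.15 m and y of file2 in the frame of drawer_floor between -0.15 and 0.15 m and z of file2 in the frame of drawer_floor between 0 and 0.04 m and x of file3 in the frame of drawer_floor between -0.05 and 0.15 m and y of file3 in the frame of drawer_floor between -0.15 and 0.15 m and z of file3 in the frame of drawer_floor between 0 and 0.04 m and x of file4 in the frame of drawer_floor between -0.05 and 0.15 m and y of file4 in the frame of drawer_floor between -0.15 and 0.15 m and z of file4 in the frame of drawer_floor between 0 and 0.04 m), for 0.2 s.
At the end, for the whole second after the job is handed in: Drawer shut to within 8 mm; every file present inside it, less than 40 mm above its floor; each bar in its own pair of notches: centre within 30 mm lengthways, 8 mm sideways, 6 to 14 mm above the notch floors, parallel within 0.09 rad; all at rest (all of step 2 and value of joint cab_drawer0 below 0.008 m and linear speed of each of file1, file2, file3, file4, bar1, bar2 below 0.02 m/s); the robot touches nothing.
It fails at once if the hammer is pushed away (more than 50 mm) (distance of hammer from where it was at the start of the episode above 0.05 m).
It fails at once if the wrench is pushed away (more than 50 mm) (distance of wrench from where it was at the start of the episode above 0.05 m).
It fails at once if the tin is pushed away (more than 50 mm) (distance of tin from where it was at the start of the episode above 0.05 m).
It fails at once if the calculator is pushed away (more than 50 mm) (distance of calculator from where it was at the start of the episode above 0.05 m).
It fails at once if the screwdriver is pushed away (more than 50 mm) (distance of screwdriver from where it was at the start of the episode above 0.05 m).
Of file1, file2, file3, file4 only 2 to 4 are there at a start; the rules pass over those that are not, and their reading is None.
At some moment in a run one of file1, file2, file3, file4 may be knocked a few centimetres aside while the robot is not near it.
Once in a run the grip may slacken for a moment while it holds something.
It also fails if it takes over 210 s, if anything falls off the work surface, if the arm or the gripper's body presses on something with over 40 N, if the wrist force passes 120 N, or if a joint passes its speed limit or range.

## Working session

There is one attempt and no reset: what is moved stays moved. The work goes in short steps, each a Python script; the robot and the scene stay as the last script left them, time stands still between calls to the robot, and variables do not carry over. Pictures are saved under pics/ and viewed, at most 14 in all, crops included, and the job is handed in when it is done.

```bash
mkdir -p pics; ls
python3 - <<'E'
from rig import r, jaws, solver, imaging, workorder, status
import cv2
for n in("scene","top"):
    im=imaging.snapshot(n); cv2.imwrite(f"pics/{n}0.png",im[:,:,::-1]); 
    m=imaging.camera_model(n); print(n,m)
print(status.get_eef_rot(),status.get_clock())
E
```

```text
pics
scene {'mtx': array([[391.12188628,   0.        , 317.86906308],
       [  0.        , 391.12188628, 199.25587151],
       [  0.        ,   0.        ,   1.        ]]), 'xyz': array([ 1.0919009 , -1.05325403,  0.75703568]), 'attitude': array([-0.46024312,  0.84621231,  0.2330092 , -0.13344548])}
top {'mtx': array([[483.87954828,   0.        , 318.76621406],
       [  0.        , 483.87954828, 201.93580179],
       [  0.        ,   0.        ,   1.        ]]), 'xyz': array([ 0.41248235, -0.12171641,  1.53726966]), 'attitude': array([ 0.02433324, -0.69792841,  0.71510728, -0.0304204 ])}
[-5.15918648e-04  9.82769052e-01  1.84837003e-01 -8.01837951e-05] 0.1
```

View pics/top0.png

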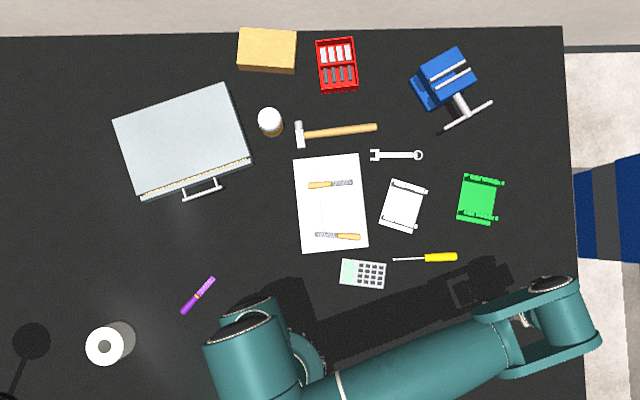

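View pics/scene0.png

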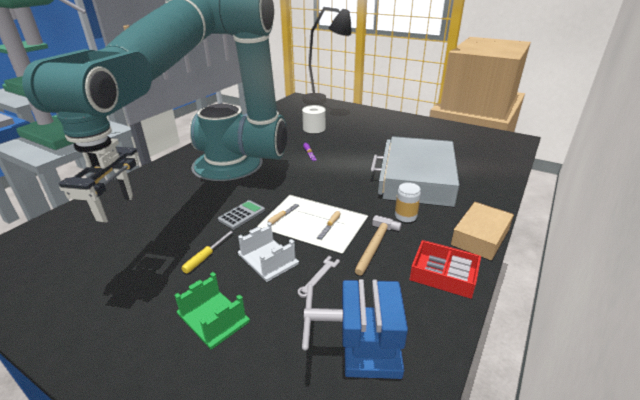

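Top view. File candidates are orange-handled at (332,184) and (338,236); the purple one at (198,295) is excluded. Rest candidates are white at (404,206) and green at (479,199), which is excluded. The bars are in the cabinet at (185,145), handle at (203,190). The red tray at (337,65) is a distractor. I'll check the choice in a close crop.

```bash
cat > h.py <<'E'
from rig import r, jaws, solver, imaging, workorder, status
import cv2, numpy as np
from scipy.spatial.transform import Rotation as R
def cam(n):
    m=imaging.camera_model(n); q=m["attitude"]
    return m["mtx"],m["xyz"],R.from_quat([q[1],q[2],q[3],q[0]]).as_matrix()
def pt(n,px,z):
    K,c,A=cam(n); d=A@np.linalg.inv(K)@np.array([px[0],px[1],1.]); return (c+d*(z-c[2])/d[2])
def pts(n,P,z): return np.array([pt(n,p,z) for p in P])
def pix(n,X):
    K,c,A=cam(n); v=K@A.T@(np.array(X)-c); return v[:2]/v[2]
def down(yaw):  # tool y (closing line) along world direction yaw; z down
    y=np.array([np.cos(yaw),np.sin(yaw),0]); z=np.array([0,0,-1.]); x=np.cross(y,z)
    q=R.from_matrix(np.c_[x,y,z]).as_quat(); return [q[3],q[0],q[1],q[2]]
def snap(n,f=None):
    im=imaging.snapshot(n)[:,:,::-1].copy()
    if f: cv2.imwrite(f"pics/{f}.png",im)
    return im
E
python3 - <<'E'
from h import *
im=cv2.imread("pics/top0.png"); 
cv2.imwrite("pics/crop0.png",cv2.resize(im[145:260,290:440],None,fx=5,fy=5,interpolation=cv2.INTER_CUBIC))
cv2.imwrite("pics/crop1.png",cv2.resize(im[75:210,105:260],None,fx=4,fy=4,interpolation=cv2.INTER_CUBIC))
hsv=cv2.cvtColor(im,cv2.COLOR_BGR2HSV)
m=cv2.inRange(hsv,(8,100,110),(24,255,255))
n,l,s,c=cv2.connectedComponentsWithStats(m)
for i in range(1,n):
    if s[i,4]>15: print(s[i],c[i],pt("top",c[i],.011))
for p in [(112,121),(226,83),(252,156),(140,196)]: print(pt("top",p,.085))
E
```

```text
[ 236   27   61   47 1684] [267.35748219  51.03444181] [1.02496805 0.01811486 0.011     ]
[261 123  22  13  80] [273.675  131.2125] [0.76100712 0.00225175 0.011     ]
[304 123  73  16 411] [341.31386861 130.60827251] [ 0.75801939 -0.21413225  0.011     ]
[309 181  22   8  60] [319.7        184.68333333] [ 0.58558118 -0.14063725  0.011     ]
[338 233  22   4  35] [348.22857143 233.82857143] [ 0.42783101 -0.22660363  0.011     ]
[338 237  22   3  29] [348.34482759 238.17241379] [ 0.41418633 -0.22656951  0.011     ]
[424 252  34   8  41] [442.14634146 253.43902439] [ 0.35908758 -0.52013341  0.011     ]
[429 260  25   2  25] [441.   260.48] [ 0.33719834 -0.51555088  0.011     ]
[0.78683646 0.48671184 0.085     ]
[0.89732122 0.13959245 0.085     ]
[0.66943328 0.06317001 0.085     ]
[0.55581576 0.40095687 0.085     ]
```

View pics/crop0.png

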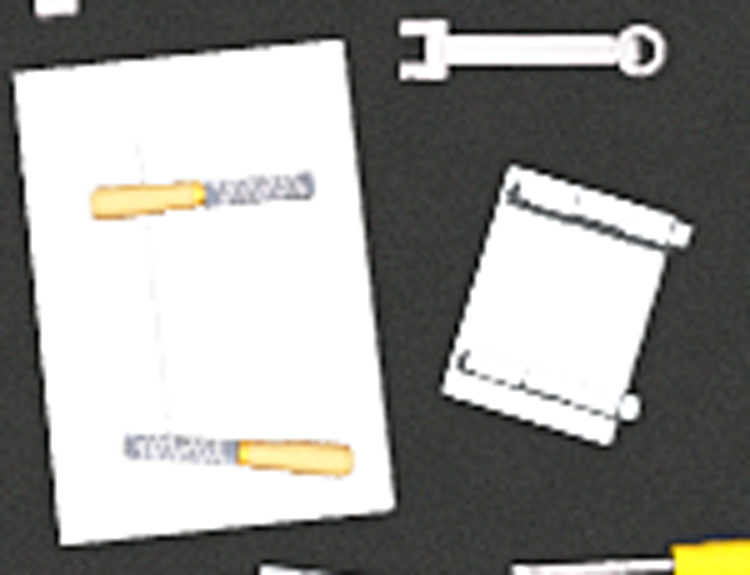

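View pics/crop1.png

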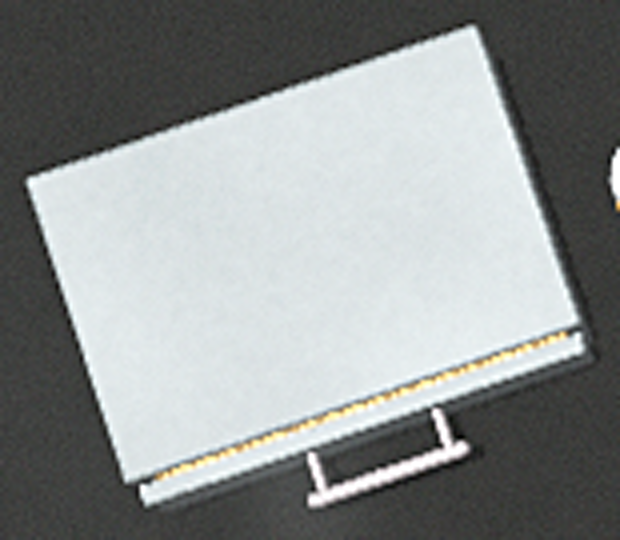

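The crop confirms two orange-handled files on the white paper, the white rest at (404,206) with uprights near its upper and lower ends, and a nearly shut drawer with its bar handle from (184,200) to (220,187). Next I'll fit the cabinet and the rest.

Run:
```python
from h import *
im=cv2.imread("pics/top0.png"); g=cv2.cvtColor(im,cv2.COLOR_BGR2GRAY)
m=(g>130).astype(np.uint8)
n,l,s,c=cv2.connectedComponentsWithStats(m)
for name,p in(("cab",(185,140)),("rest",(404,206))):
    i=l[p[1],p[0]]; k=(l==i).astype(np.uint8)
    cs,_=cv2.findContours(k,cv2.RETR_EXTERNAL,cv2.CHAIN_APPROX_NONE); C=max(cs,key=cv2.contourArea)
    print(name,s[i],cv2.minAreaRect(C)); print(cv2.approxPolyDP(C,2.2,True).reshape(-1,2).tolist())
# front corners from crop1
P=lambda x,y,f,ox,oy:((x+.5)/f-.5+ox,(y+.5)/f-.5+oy)
cc=[P(*a,4,105,75) for a in [(27,180),(478,25),(580,325),(127,482)]]
w=pts("top",cc,.085); print("cab corners",w.round(4).tolist(),[np.linalg.norm(w[i]-w[i-1]).round(4) for i in range(4)])
print("angles",[np.arctan2(*(a-b)[1::-1]).round(4) for a,b in((w[0],w[3]),(w[1],w[2]))],[np.arctan2(*(a-b)[1::-1]).round(4)-np.pi/2 for a,b in((w[0],w[1]),(w[3],w[2]))])
hh=pts("top",[P(*a,4,105,75) for a in [(317,500),(460,450)]],.05);print("handle",hh.round(4).tolist(),hh.mean(0))
rr=pts("top",[P(*a,5,290,145) for a in [(440,392),(612,445)]],.012);print("rest BL,BR",rr)
r2=pts("top",[P(*a,5,290,145) for a in [(512,166),(688,228)]],.076);print("rest top up lips",r2)
```

```text
cab [  112    81   139   121 10597] ((183.33355712890625, 147.93931579589844), (101.39313507080078, 120.7953109741211), 70.94229125976562)
[[223, 81], [112, 119], [135, 193], [144, 194], [140, 196], [141, 201], [179, 187], [184, 195], [182, 201], [219, 189], [221, 186], [217, 185], [213, 175], [250, 163], [250, 158], [245, 157], [249, 154]]
rest [ 378  178   50   56 1661] ((403.0321044921875, 206.05966186523438), (38.79196548461914, 47.987098693847656), 16.69924545288086)
[[392, 178], [378, 222], [411, 233], [412, 228], [417, 227], [414, 223], [422, 195], [416, 193], [426, 194], [427, 190]]
cab corners [[0.7911, 0.4886, 0.085], [0.9041, 0.1453, 0.085], [0.67, 0.0704, 0.085], [0.5587, 0.4118, 0.085]] [np.float64(0.2448), np.float64(0.3615), np.float64(0.2458), np.float64(0.3591)]
angles [np.float64(0.3192), np.float64(0.3097)] [np.float64(0.3179036732051035), np.float64(0.31500367320510336)]
handle [[0.5448, 0.2789, 0.05], [0.5809, 0.1687, 0.05]] [0.56287894 0.2238194  0.05      ]
rest BL,BR [[ 0.45961637 -0.32019112  0.012     ]
 [ 0.42361089 -0.42750105  0.012     ]]
rest top up lips [[ 0.59405512 -0.36041397  0.076     ]
 [ 0.5535882  -0.46614294  0.076     ]]
```

```bash
cat >> h.py <<'E'
YC=0.316; XC=np.array([np.cos(YC),np.sin(YC)]); YV=np.array([-XC[1],XC[0]])
def ori(yaw):
    """the half-turn variant with the smaller wrist-joint excursion is chosen at a pose"""
    return [down(yaw),down(yaw+np.pi)]
def pick_ori(p,yaw):
    best=None
    for o in ori(yaw):
        q=solver.inverse_kinematics(list(p),o)
        if q is not None:
            c=np.abs(np.array(q)-status.get_joint_positions()).max()+ (10 if abs(q[5])>2.8 else 0)
            if best is None or c<best[0]: best=(c,o)
    return best[1]
def over(xy,yaw,z=0.2):
    p=[xy[0],xy[1],z]; o=pick_ori(p,yaw); r.move_ptp(p,o); return o
def lin(xy,z,feed=0.15,th=None): return r.move_linear([float(xy[0]),float(xy[1]),float(z)],None,feed,th)
def rep(*a): print(*a,"t=%.1f tcp=%s w=%.4f F=%s"%(status.get_clock(),np.round(status.get_tcp_pos(),4),status.get_width(),np.round(status.get_contact_force(),1)))
E
python3 - <<'E'
from h import *
H=np.array([.563,.224]); p=H+.020*XC
jaws.clamp(10); over(p,YC+np.pi/2,.2); rep()
print(lin(p,.032,.12,8)); rep("down")
print(lin(p-.180*XC,.032,.10,25)); rep("pulled")
lin(np.array(status.get_tcp_pos()[:2])+.007*XC,.032); lin(status.get_tcp_pos()[:2],.2,.25); rep("up")
r.move_ptp([.30,-.62,.3],status.get_eef_rot()); rep("park")
snap("top","top1"); snap("scene","scene1")
im=cv2.imread("pics/top1.png"); cv2.imwrite("pics/c2.png",cv2.resize(im[100:400,100:500],None,fx=2,fy=2,interpolation=cv2.INTER_CUBIC))
E
```

```text
t=4.8 tcp=[0.5822 0.2297 0.2   ] w=0.0008 F=[0.4 0.5 0.4]
False
down t=6.3 tcp=[0.5824 0.2304 0.0328] w=0.0003 F=[-0.4 -0.1 -0.1]
False
pulled t=8.3 tcp=[0.4111 0.1743 0.0319] w=0.0003 F=[-1.3 -0.3  1.3]
up t=9.3 tcp=[0.4174 0.1764 0.1984] w=0.0005 F=[ 0.8 -0.1 -1.1]Traceback (most recent call last):
  File "<stdin>", line 7, in <module>
rig.Unreachable: the arm cannot take that pose within its joint ranges
```

Run:
```python
from h import *
r.move_joints([-1.75,.116,1.442,0,1.584,-.038]); jaws.gripper_open(); rep("park")
im=snap("top","top1"); snap("scene","scene1")
cv2.imwrite("pics/c2.png",cv2.resize(im[100:400,100:500],None,fx=2,fy=2,interpolation=cv2.INTER_CUBIC))
```

```text
park t=14.3 tcp=[-0.0951 -0.6681  0.2184] w=0.0931 F=[ 0.7 -0.  -0.4]
```

View pics/c2.png

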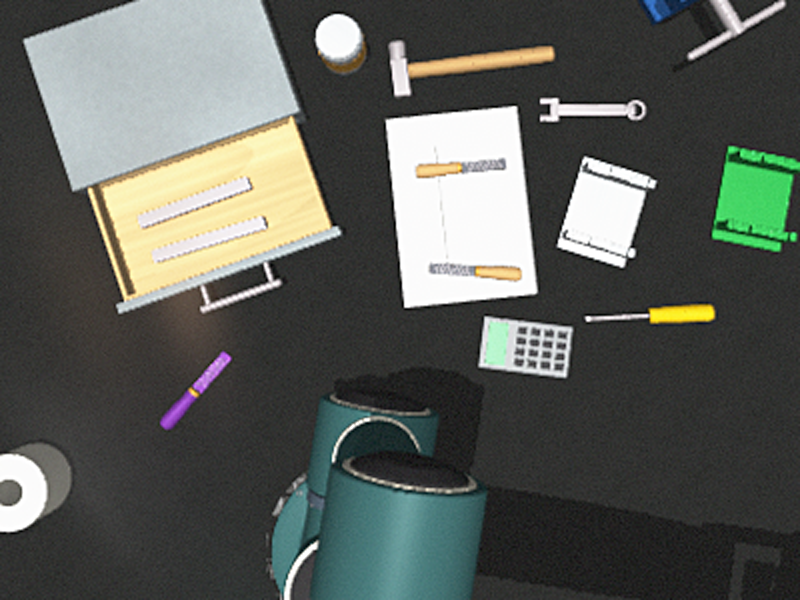

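Drawer is open. bar2 spans about (169,210)–(225,191) and bar1 (176,227)–(233,211), and both files and the bystanders are undisturbed. No other files are visible. Next: fine fits of the bars and the rest.

Run:
```python
from h import *
im=cv2.imread("pics/top1.png"); sc=cv2.imread("pics/scene1.png")
hsv=cv2.cvtColor(im,cv2.COLOR_BGR2HSV); m=cv2.inRange(hsv,(0,0,150),(180,40,255))
n,l,s,c=cv2.connectedComponentsWithStats(m)
for i in range(1,n):
    if 150<c[i][0]<245 and 180<c[i][1]<235 and s[i,4]>100:
        ys,xs=np.where(l==i); P=np.c_[xs,ys].astype(np.float32)
        (cx,cy),wh,a=cv2.minAreaRect(P); v=cv2.fitLine(P,cv2.DIST_L2,0,.01,.01).ravel()
        A=pt("top",v[2:]-v[:2]*20,.042);B=pt("top",v[2:]+v[:2]*20,.042); w=pt("top",(cx,cy),.042)
        d=w[:2]-np.array([.563,.224])
        print("bar",wh,w.round(4),pt("top",c[i],.042).round(4),"yaw",np.arctan((B-A)[1]/(B-A)[0])+np.pi/2,"rel handle0 x,y",d@XC,d@YV)
print("front inside / handle:",pts("top",[(270,282) ,(201,306)],.05)[:, :2] if 0 else "")
h=pts("top",[(100+203/2,100+309/2),(100+280/2,100+284/2)],.05);hm=h.mean(0)[:2];print("handle",hm,(np.array([.563,.224])-hm)@XC)
def st(g): return np.clip((g.astype(float)-110)*255/145,0,255).astype(np.uint8)
a=cv2.resize(st(im[170:240,370:435]),None,fx=6,fy=6,interpolation=cv2.INTER_CUBIC)
b=cv2.resize(st(sc[220:285,232:304]),None,fx=5.5,fy=5.5,interpolation=cv2.INTER_CUBIC)
o=np.zeros((420,390+396,3),np.uint8); o[:a.shape[0],:390]=a; o[:b.shape[0],390:390+b.shape[1]]=b[:420]
cv2.imwrite("pics/c3.png",o)
```

```text
bar (7.005733013153076, 58.77980041503906) [0.541  0.2419 0.042 ] [0.541  0.2423 0.042 ] yaw 0.329336624005818 rel handle0 x,y -0.015363320815528658 0.023859800723983922
bar (6.915981769561768, 58.81877517700195) [0.483  0.2199 0.042 ] [0.4832 0.2194 0.042 ] yaw 0.2786421361659399 rel handle0 x,y -0.07726435346152247 0.02097875989538856
front inside / handle: 
handle [0.39306253 0.16687745] 0.1792750132458107
```

View pics/c3.png

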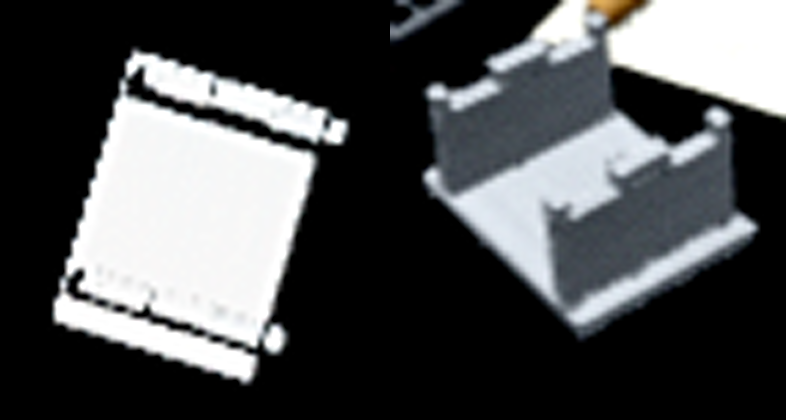

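The crop shows the rest's lip ends clearly. Top view: right-hand nubs at crop (337,131) and (274,338). Scene view: four nubs at (437,92), (597,18), (552,205), (718,117). I'll compute the rest pose from these, and push the bars apart along the drawer's width, since the fingers don't fit around bar2 as it lies.

Run:
```python
from h import *
P=lambda x,y,f,ox,oy:((x+.5)/f-.5+ox,(y+.5)/f-.5+oy)
a=pts("top",[P(*q,6,370,170) for q in [(337,131),(274,338)]],.076)
d=(a[0]-a[1])[:2]; L=np.linalg.norm(d); d/=L; n=np.array([-d[1],d[0]])
print("top",L,"yaw",np.arctan2(d[1],d[0]),"centre",a.mean(0)[:2]+.0495*n)
s=pts("scene",[P(x-390,y,5.5,232,220) for x,y in [(437,92),(597,18),(552,205),(718,117)]],.076)[:,:2]
print(s.round(4).tolist(),"centre",s.mean(0))
for i,j in((0,1),(2,3),(0,2),(1,3)): v=s[j]-s[i]; print(i,j,np.linalg.norm(v),np.arctan2(v[1],v[0]))
b=pts("top",[P(*q,6,370,170) for q in [(52,322),(249,381)]],.0)[:,:2]; v=b[0]-b[1]; y=np.arctan2(v[1],v[0])-np.pi/2
print("base bottom edge yaw",y,np.linalg.norm(v),b.mean(0)+.075*np.array([np.cos(y),np.sin(y)]))
# push bars apart
H=np.array([.563,.224]); W=lambda x,y:H+x*XC+y*YV
jaws.clamp(10); p=W(-.0773,.021-.090-.018); over(p,YC,.2); print(lin(p,.028,.12,8)); rep()
print(lin(W(-.0773,.021+.040-.0975),.028,.06,25)); rep("b1"); lin(status.get_tcp_pos()[:2],.1,.2)
p=W(-.0154,.024+.090+.016); lin(p,.1,.2); print(lin(p,.028,.12,8)); rep()
print(lin(W(-.0154,.024-.080+.0975),.028,.06,25)); rep("b2"); lin(status.get_tcp_pos()[:2],.2,.2)
jaws.gripper_open(); r.move_joints([-.9,.116,1.442,0,1.584,-.038])
im=snap("top","top2"); cv2.imwrite("pics/c4.png",cv2.resize(im[80:280,100:300],None,fx=3,fy=3,interpolation=cv2.INTER_CUBIC))
```

```text
top 0.11002977226182384 yaw -0.3347913851382746 centre [ 0.51428389 -0.3967452 ]
[[0.4478, -0.4257], [0.4798, -0.3329], [0.5529, -0.4649], [0.5837, -0.3697]] centre [ 0.51603881 -0.39831255]
0 1 0.09820567816550012 1.2386551152744902
2 3 0.1000587321400143 1.258697915226939
0 2 0.11224710390748412 -0.35709763747456724
1 3 0.1102110792508912 -0.3409248207294268
base bottom edge yaw -0.31577236934924113 0.10863539650650882 [ 0.51356622 -0.39871651]
False
t=20.9 tcp=[0.517  0.1174 0.0287] w=0.0003 F=[-0.6 -0.7  0.4]
False
b1 t=21.9 tcp=[0.5006 0.1654 0.0277] w=0.0003 F=[ 0.1 -0.1  0. ]
False
t=24.2 tcp=[0.5083 0.3429 0.0288] w=0.0008 F=[ 0.2 -0.3 -1. ]
False
b2 t=25.8 tcp=[0.5357 0.2588 0.0285] w=0.0004 F=[-1.2  3.9  2.7]
```

View pics/c4.png

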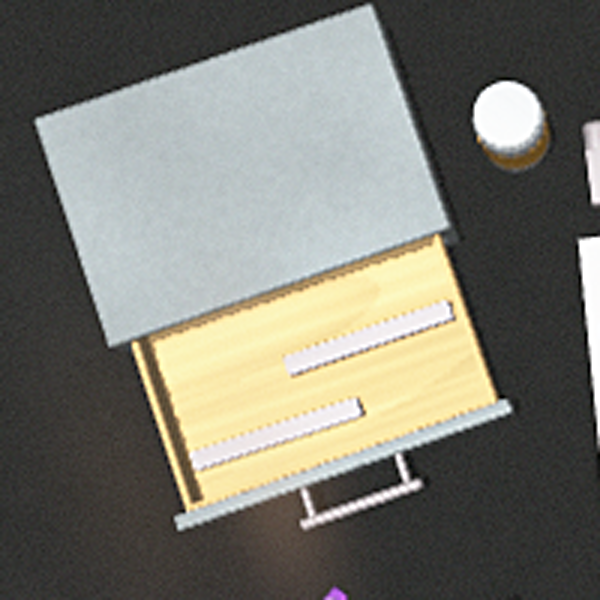

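Bars are now staggered: bar2 centre near crop (369,338), bar1 near (277,434). bar2's middle is free for the fingers, so I'll pick it and place it.

```bash
cat >> h.py <<'E'
H0=np.array([.563,.224]); W=lambda x,y:H0+x*XC+y*YV
RC=np.array([.515,-.3975]); RY=-.332; RX=np.array([np.cos(RY),np.sin(RY)]); RV=np.array([-RX[1],RX[0]])
def bars(im):
    m=cv2.inRange(cv2.cvtColor(im,cv2.COLOR_BGR2HSV),(0,0,150),(180,40,255)); m[:,:150]=0; m[:,262:]=0; m[:175]=0; m[236:]=0
    n,l,s,c=cv2.connectedComponentsWithStats(m); out=[]
    for i in range(1,n):
        ys,xs=np.where(l==i); P=np.c_[xs,ys].astype(np.float32)
        if len(P)<150: continue
        (cx,cy),wh,a=cv2.minAreaRect(P)
        if not(50<max(wh)<66 and min(wh)<12): continue
        v=cv2.fitLine(P,cv2.DIST_L2,0,.01,.01).ravel()
        d=pt("top",v[2:]+v[:2]*25,.042)-pt("top",v[2:]-v[:2]*25,.042)
        out.append((pt("top",(cx,cy),.042)[:2],np.arctan(d[1]/d[0])))
    return sorted(out,key=lambda b:-(b[0]-H0)@XC)
def watch(): # does the grip still hold?
    print("w=%.4f gf=%.1f"%(status.get_width(),status.get_gripper_force()))
E
python3 - <<'E'
from h import *
B=bars(cv2.imread("pics/top2.png"))
for b,a in B: print(b,a+np.pi/2,(b-H0)@XC,(b-H0)@YV)
b,a=B[0]; yaw=a+np.pi/2
p=b-.005*XC
over(p,yaw,.2); print(lin(p,.10,.2),lin(p,.0255,.08,8)); rep("down")
jaws.clamp(40); rep("grip"); watch()
lin(status.get_tcp_pos()[:2],.23,.12); rep("lift"); watch()
c=RC+.030*RV; over(c,RY+np.pi/2,.23); rep("over rest"); watch()
lin(c,.11,.12); rep("near"); watch()
snap("scene","s3"); im=snap("top","t3")
E
```

```text
[0.56541502 0.1627411 ] 0.3172152159190571 -0.016741809173312028 -0.058976241991844175
[0.46851507 0.2579963 ] 0.29617254162559514 -0.07924167925153879 0.06167581700899122
[0.44971976 0.12437523] 0.3125494904186785 -0.13863139618008632 -0.05948818618020881
False False
down t=35.2 tcp=[0.561  0.1613 0.0261] w=0.0928 F=[-0.1  0.6  0.7]
grip t=36.4 tcp=[0.5608 0.1612 0.0255] w=0.0195 F=[ 3.   0.8 -2. ]
w=0.0195 gf=40.0
lift t=38.2 tcp=[0.5606 0.1612 0.2292] w=0.0198 F=[-0.9  1.1 -6.8]
w=0.0198 gf=40.0
over rest t=40.1 tcp=[ 0.5252 -0.3685  0.23  ] w=0.0195 F=[ 0.8 -0.1 -6.6]
w=0.0195 gf=40.0
near t=41.3 tcp=[ 0.5251 -0.3694  0.111 ] w=0.0190 F=[ 0.4 -0.4 -6.6]
w=0.0190 gf=40.0
```

Run:
```python
from h import *
c=RC+.030*RV
hit=lin(c,.0675,.04,6); rep(hit); watch(); snap("scene","s4")
im=snap("top","t4"); sc=cv2.imread("pics/s4.png")
o=np.hstack([cv2.resize(im[165:245,360:440],(400,400),interpolation=cv2.INTER_CUBIC),cv2.resize(sc[200:300,220:320],(400,400),interpolation=cv2.INTER_CUBIC)])
cv2.imwrite("pics/c5.png",o)
```

```text
True t=42.2 tcp=[ 0.5246 -0.3691  0.0768] w=0.0195 F=[ 0.1 -0.5  2. ]
w=0.0195 gf=40.0
```

View pics/c5.png

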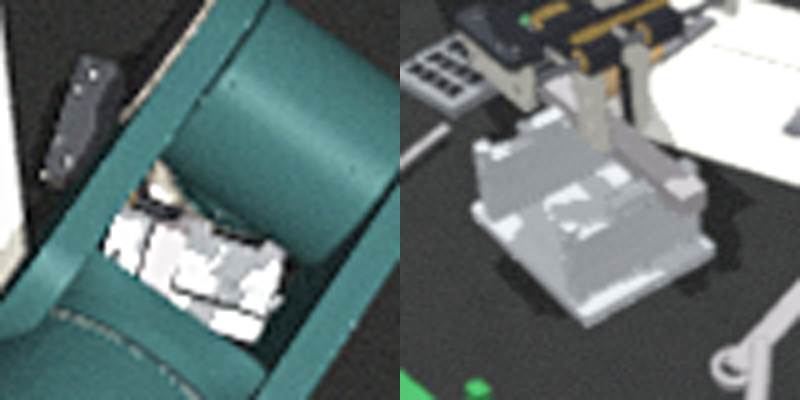

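The scene shows the bar over the +y notch pair, with contact about 8 mm above full seat. I'll nudge it sideways in small steps until it drops in.

Run:
```python
from h import *
for dy in(0,.002,-.002,.004,-.004,.006,-.006):
    c=RC+(.030+dy)*RV
    lin(status.get_tcp_pos()[:2],.083,.1); lin(c,.083,.1); r.sleep(.2)
    hit=lin(c,.0675,.04,7); rep(dy,hit,status.get_torque().round(2) if hasattr(status.get_torque(),'round') else status.get_torque())
    if status.get_tcp_pos()[2]<.0715: break
watch()
```

```text
0 True [-0.21 -0.49 -0.02] t=43.3 tcp=[ 0.525  -0.3693  0.0761] w=0.0197 F=[ 3.  -1.8 -0.5]
0.002 True [-0.34 -0.5   0.04] t=44.2 tcp=[ 0.5257 -0.3675  0.0753] w=0.0196 F=[ 2.8 -2.7 -1.1]
-0.002 True [-0.18 -0.28  0.05] t=45.3 tcp=[ 0.5247 -0.3712  0.0745] w=0.0198 F=[ 1.7 -1.5  0.8]
0.004 True [-0.   -0.25  0.07] t=46.3 tcp=[ 0.5265 -0.3656  0.0737] w=0.0199 F=[ 0.3 -0.2  2.1]
-0.004 True [ 0.11 -0.32  0.1 ] t=47.3 tcp=[ 0.5248 -0.3713  0.0734] w=0.0197 F=[1.6 0.8 2.2]
0.006 True [-0.2  -0.51  0.01] t=48.3 tcp=[ 0.5271 -0.3636  0.0727] w=0.0198 F=[ 2.9 -0.9 -0.6]
-0.006 True [ 0.31 -0.3   0.01] t=49.3 tcp=[ 0.5239 -0.3714  0.078 ] w=0.0200 F=[ 2.3  1.4 -6.2]
w=0.0200 gf=39.7
```

Run:
```python
from h import *
lin(RC+.030*RV,.083,.1); r.sleep(.3); rep(status.get_torque())
im=snap("scene","s5"); 
def W3(x,y,z): q=RC+x*RX+y*RV; return [q[0],q[1],z]
o=cv2.resize(im[190:300,205:325],None,fx=5,fy=5,interpolation=cv2.INTER_CUBIC)
for x in(-.061,-.049,.049,.061):
    for y,z in((.055,.076),(.044,.076),(.044,.065),(.016,.065),(.016,.076),(-.016,.076),(-.044,.076),(-.055,.076)):
        u,v=(pix("scene",W3(x,y,z))-[205,190]+.5)*5-.5; cv2.circle(o,(int(round(u)),int(round(v))),2,(0,0,255),-1)
cv2.imwrite("pics/c6.png",o)
```

```text
[ 0.03188642  0.05351867 -0.02171044] t=49.9 tcp=[ 0.5247 -0.3692  0.0829] w=0.0193 F=[-0.1  0.5 -6.8]
```

View pics/c6.png

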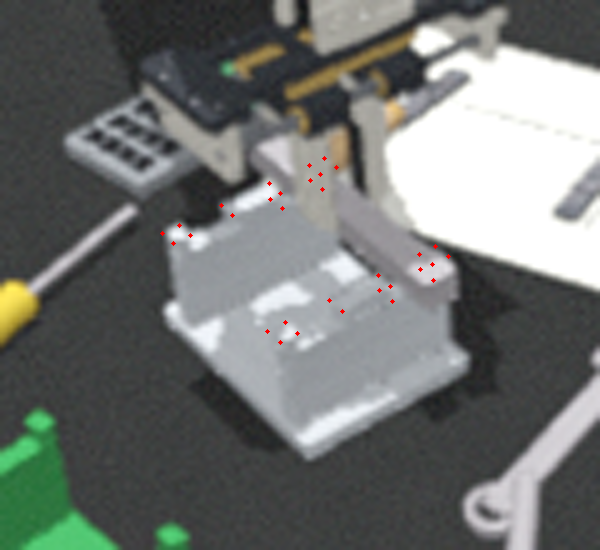

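The rest outline matches the computed pose. The bar has pitched in the grip, with its robot-side end low, so that end is touching the notch floor first. Pressing down gently should level it.

Run:
```python
from h import *
c=RC+.031*RV
lin(c,.083,.1)
hit=lin(c,.0690,.03,30); rep(hit,status.get_torque().round(2))
if not hit or status.get_tcp_pos()[2]<.0705:
    jaws.gripper_open(); rep("open"); lin(c,.2,.15); 
    r.move_joints([-.1,-.2,1.442,0,1.584,-.038]); rep()
    im=snap("top","t6"); sc=snap("scene","s6")
    o=np.hstack([cv2.resize(im[165:245,360:440],(400,400),interpolation=cv2.INTER_CUBIC),cv2.resize(sc[200:300,220:320],(400,400),interpolation=cv2.INTER_CUBIC)]); cv2.imwrite("pics/c7.png",o)
    for b,a in bars(im): print(b,a+np.pi/2,(b-H0)@XC,(b-H0)@YV)
```

```text
True [0.46 0.3  0.1 ] t=50.6 tcp=[ 0.5255 -0.3677  0.0726] w=0.0197 F=[-1.2  2.5  7.2]
```

Run:
```python
from h import *
c=RC+.031*RV
lin(c,.100,.1); r.sleep(.4); t=np.array(status.get_tcp_pos()); rep(status.get_torque().round(3))
q=status.get_eef_rot(); M=R.from_quat([q[1],q[2],q[3],q[0]]).as_matrix(); print("tool y yaw-RY-90",np.arctan2(M[1,1],M[0,1])-RY-np.pi/2, M[2].round(4))
im=snap("scene","s7"); x0,y0=245,200
o=cv2.resize(im[y0:y0+75,x0:x0+75],None,fx=8,fy=8,interpolation=cv2.INTER_CUBIC)
for y in(-.01,.01):
  for z in(-.0035,.0165):
    L=[]
    for x in(-.09,.09):
        w=t[:2]+x*RX+y*RV; u=(pix("scene",[*w,t[2]+z])-[x0,y0]+.5)*8-.5; L.append(tuple(int(round(k)) for k in u))
    cv2.line(o,L[0],L[1],(0,0,255),1)
cv2.imwrite("pics/c7.png",o)
```

```text
[ 0.105 -0.028  0.001] t=51.4 tcp=[ 0.525  -0.3681  0.0997] w=0.0193 F=[ 0.1  0.3 -5.3]
tool y yaw-RY-90 -3.1391744017726326 [-0.0086 -0.0139 -0.9999]
```

View pics/c7.png

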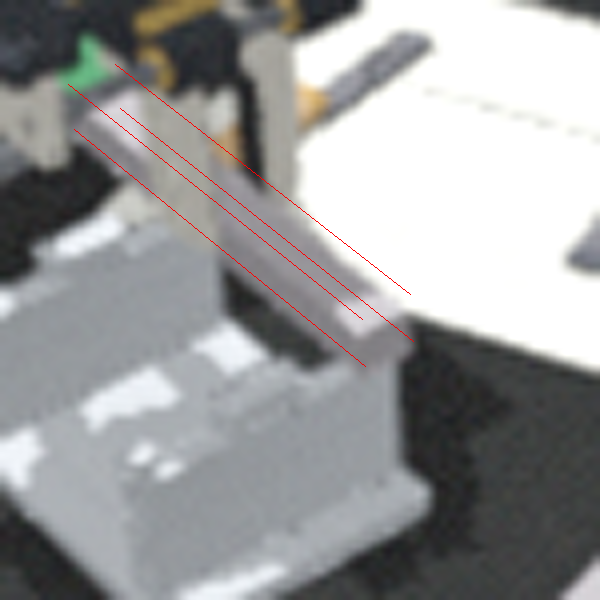

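The near (+x) end of the bar is a few mm low, which agrees with the contact torque. The lateral blocking pattern puts the notch centre at about +2 mm. I'll lower to contact, slacken the grip so the bar levels itself, and press to seat.

Run:
```python
from h import *
c=RC+.032*RV
lin(c,.083,.1); r.sleep(.2)
hit=lin(c,.0690,.03,6); rep(hit,status.get_torque().round(2))
jaws.clamp(6); r.sleep(.3); rep("soft",status.get_torque().round(2)); watch()
hit=lin(c,.0675,.03,20); r.sleep(.2); rep(hit,status.get_torque().round(2)); watch()
```

```text
True [ 0.25  0.17 -0.04] t=52.4 tcp=[ 0.5255 -0.3672  0.0724] w=0.0201 F=[-0.8  1.9  4.2]
soft [ 0.14 -0.   -0.07] t=52.9 tcp=[ 0.5255 -0.3672  0.0724] w=0.0202 F=[0.6 1.3 5.3]
w=0.0202 gf=6.0
False [ 0.24 -0.74 -0.06] t=53.4 tcp=[ 0.5262 -0.3675  0.0684] w=0.0199 F=[4.4 1.3 5.6]
w=0.0199 gf=6.0
```

Run:
```python
from h import *
jaws.gripper_open(); rep("open"); lin(status.get_tcp_pos()[:2],.2,.15); 
r.move_joints([-.1,-.2,1.442,0,1.584,-.038]); rep()
im=snap("top","t8"); sc=snap("scene","s8")
o=np.hstack([cv2.resize(im[165:245,360:440],(400,400),interpolation=cv2.INTER_CUBIC),cv2.resize(sc[210:290,225:305],(400,400),interpolation=cv2.INTER_CUBIC)]); cv2.imwrite("pics/c8.png",o)
for b,a in bars(im): print(b,a+np.pi/2,(b-H0)@XC,(b-H0)@YV)
```

```text
open t=54.6 tcp=[ 0.5254 -0.3672  0.0675] w=0.0930 F=[-0.1 -0.   0.2]
t=57.1 tcp=[ 0.6154 -0.0366  0.4229] w=0.0927 F=[-0.4  0.3  0.2]
[0.46547925 0.26615774] 0.29706573258221924 -0.07959088102396616 0.07037658697846172
```

View pics/c8.png

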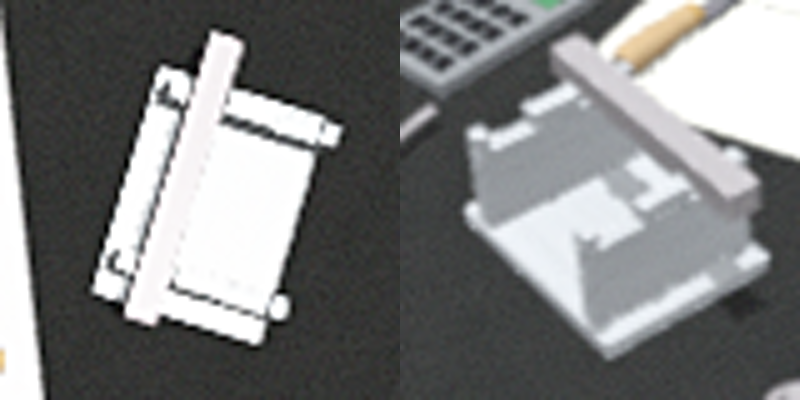

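```bash
cat >> h.py <<'E'
def ray(n,px):
    K,c,A=cam(n); d=A@np.linalg.inv(K)@np.array([px[0],px[1],1.]); return c,d/np.linalg.norm(d)
def tri(a,b):
    (p,u),(q,v)=ray("top",a),ray("scene",b); s,t=np.linalg.lstsq(np.c_[u,-v],q-p,rcond=None)[0]
    return (p+s*u+q+t*v)/2,np.linalg.norm(p+s*u-q-t*v)
def inrest(X): d=np.array(X[:2])-RC; return np.array([d@RX,d@RV,X[2]-.065])
E
python3 - <<'E'
from h import *
T=lambda x,y:((x+.5)/5-.5+360,(y+.5)/5-.5+165); S=lambda x,y:((x-400+.5)/5-.5+225,(y+.5)/5-.5+210)
for k,a,b in(("+x+y",(210,32),(758,172)),("+x-y",(243,42),(720,190)),("-x+y",(125,318),(578,32)),("-x-y",(158,328),(550,50))):
    X,e=tri(T(*a),S(*b)); print(k,inrest(X).round(4),round(e,4))
for z in(.085,.096):
  print(z,inrest(pt("top",T(226.5,37),z)).round(4),inrest(pt("top",T(141.5,323),z)).round(4))
# subpixel: bar strip colour profile in top view across the bar at several places
im=cv2.imread("pics/t8.png").astype(int)
print(im[190:222:6,378:412].tolist()[2])
E
```

```text
+x+y [0.0891 0.041  0.0245] 0.0006
+x-y [0.0884 0.0186 0.0239] 0.0031
-x+y [-0.0904  0.0403  0.0207] 0.0036
-x-y [-0.0898  0.0195  0.0176] 0.0043
0.085 [0.0899 0.0297 0.02  ] [-0.0912  0.0283  0.02  ]
0.096 [0.0878 0.0312 0.031 ] [-0.0919  0.0298  0.031 ]
[[45, 43, 48], [53, 55, 54], [52, 56, 56], [53, 52, 55], [46, 42, 46], [33, 35, 35], [130, 128, 122], [255, 255, 255], [255, 255, 255], [254, 254, 254], [254, 254, 255], [255, 255, 255], [233, 231, 230], [168, 162, 159], [134, 131, 134], [251, 248, 254], [251, 251, 253], [248, 246, 249], [246, 245, 249], [247, 245, 249], [246, 244, 248], [239, 239, 242], [253, 254, 253], [254, 254, 253], [254, 254, 254], [254, 253, 253], [253, 253, 253], [254, 254, 253], [254, 254, 254], [254, 254, 253], [254, 254, 253], [253, 253, 253], [254, 254, 253], [253, 254, 253]]
```

Triangulated corners put bar2's top about 20 mm above the notch floors, y≈+0.030, x≈0, so it is seated and centred. Next is bar1; first I'll check the space to the drawer front.

Run:
```python
from h import *
im=cv2.imread("pics/t8.png").astype(np.float32)
for yy in(.07,.02,-.06):
    row=[]
    for k in range(-70,20,4):
        q=W(-.0796+k/1000,yy); u,v=pix("top",[*q,.055])
        row.append((k,*[int(x) for x in cv2.getRectSubPix(im,(1,1),(float(u),float(v)))[0,0]]) if 0 else (k,int(cv2.remap(im,np.float32([[u]]),np.float32([[v]]),1)[0,0,0]),int(cv2.remap(im,np.float32([[u]]),np.float32([[v]]),1)[0,0,2])))
    print(yy,row)
for k in (-.14,-.1,-.06,-.02,.02,.06): # rear cabinet edge
    pass
```

```text
0.07 [(-70, 70, 94), (-66, 72, 98), (-62, 127, 138), (-58, 232, 228), (-54, 223, 221), (-50, 222, 215), (-46, 200, 233), (-42, 173, 252), (-38, 174, 252), (-34, 180, 252), (-30, 178, 252), (-26, 180, 252), (-22, 185, 253), (-18, 193, 253), (-14, 171, 244), (-10, 191, 218), (-6, 244, 247), (-2, 241, 246), (2, 241, 245), (6, 237, 245), (10, 185, 247), (14, 178, 253), (18, 182, 253)]
0.02 [(-70, 53, 64), (-66, 57, 65), (-62, 77, 79), (-58, 208, 199), (-54, 230, 223), (-50, 228, 214), (-46, 193, 212), (-42, 155, 247), (-38, 181, 253), (-34, 181, 253), (-30, 179, 252), (-26, 184, 253), (-22, 189, 253), (-18, 196, 254), (-14, 163, 244), (-10, 228, 227), (-6, 250, 250), (-2, 245, 248), (2, 246, 248), (6, 247, 249), (10, 198, 252), (14, 181, 253), (18, 181, 253)]
-0.06 [(-70, 30, 31), (-66, 40, 38), (-62, 52, 43), (-58, 102, 85), (-54, 70, 52), (-50, 51, 30), (-46, 47, 27), (-42, 50, 30), (-38, 51, 31), (-34, 51, 32), (-30, 50, 31), (-26, 51, 34), (-22, 51, 31), (-18, 52, 32), (-14, 53, 31), (-10, 50, 32), (-6, 49, 31), (-2, 51, 33), (2, 48, 27), (6, 51, 32), (10, 48, 32), (14, 48, 30), (18, 44, 25)]
```

Run:
```python
from h import *
b=W(-.0796,.0690); p=b+.024*XC
over(p,YC-.012,.2); lin(p,.10,.2); print(lin(p,.0255,.08,8)); rep("down")
jaws.clamp(60); rep("grip"); watch()
lin(status.get_tcp_pos()[:2],.23,.12); rep("lift"); watch()
c=RC-.030*RV; over(c,RY+np.pi/2,.23); rep("over rest"); watch()
lin(c,.10,.12); r.sleep(.3); rep("near",status.get_torque().round(3)); watch()
```

```text
False
down t=60.4 tcp=[0.489  0.2725 0.0261] w=0.0934 F=[-0.6  0.4  0.2]
grip t=61.6 tcp=[0.4887 0.2723 0.0254] w=0.0197 F=[-1.5  1.8 -0.1]
w=0.0197 gf=60.0
lift t=63.4 tcp=[0.4886 0.2722 0.2293] w=0.0194 F=[-0.1 -0.3 -5.9]
w=0.0194 gf=60.0
over rest t=65.9 tcp=[ 0.5057 -0.4251  0.2301] w=0.0193 F=[ 0.3 -0.1 -4.5]
w=0.0193 gf=60.0
near [0.076 0.004 0.034] t=67.4 tcp=[ 0.5053 -0.4259  0.1004] w=0.0192 F=[ 0.3 -0.1 -5.7]
w=0.0192 gf=60.0
```

Run:
```python
from h import *
c=RC-.030*RV
hit=lin(c,.0690,.03,7); rep(hit,status.get_torque().round(2))
jaws.clamp(6); r.sleep(.2)
hit=lin(c,.0675,.03,20); r.sleep(.2); rep(hit,status.get_torque().round(2))
jaws.clamp(3); r.sleep(.2); rep("soft")
p=status.get_tcp_pos()[:2]
lin(p,.083,.02); rep("up1"); lin(p,.100,.03); rep("up2")
```

```text
False [ 0.06 -0.02  0.02] t=68.6 tcp=[ 0.5053 -0.4259  0.0693] w=0.0196 F=[ 0.3 -0.5 -5.2]
False [ 0.23 -0.06 -0.01] t=69.5 tcp=[ 0.5055 -0.426   0.068 ] w=0.0202 F=[-0.2  0.7  5.1]
soft t=69.9 tcp=[ 0.5053 -0.426   0.0676] w=0.0200 F=[0.9 0.7 3.9]
up1 t=70.8 tcp=[ 0.5054 -0.426   0.0833] w=0.0197 F=[-0.6 -0.  -0.3]
up2 t=71.5 tcp=[ 0.5053 -0.426   0.1   ] w=0.0005 F=[-0.1 -0.4  0.5]
```

```bash
cat >> h.py <<'E'
def files(im):
    hsv=cv2.cvtColor(im,cv2.COLOR_BGR2HSV); m=cv2.inRange(hsv,(8,90,100),(24,255,255)); m=cv2.morphologyEx(m,cv2.MORPH_CLOSE,np.ones((3,3)))
    g=cv2.inRange(hsv,(0,0,60),(180,70,215)); n,l,s,c=cv2.connectedComponentsWithStats(m); out=[]
    for i in range(1,n):
        if not 70<s[i,4]<260: continue
        ys,xs=np.where(l==i); P=np.c_[xs,ys].astype(np.float32); v=cv2.fitLine(P,cv2.DIST_L2,0,.01,.01).ravel(); wh=cv2.minAreaRect(P)[1]
        if not(15<max(wh)<30): continue
        h=pt("top",c[i],.014)[:2]; d=pt("top",c[i]+v[:2]*10,.014)[:2]-h; d/=np.linalg.norm(d)
        def bl(s): # blade evidence: grey pixels off the handle's end
            return sum(g[tuple(np.round(pix("top",[*(h+s*d*k),.005])[::-1]).astype(int))]>0 for k in np.arange(.045,.1,.004))
        a,b=bl(1),bl(-1)
        if b>a: d=-d
        out.append((h,d,(a,b),c[i].round(1),np.round(wh,1)))
    return out
E
python3 - <<'E'
from h import *
jaws.gripper_open(); lin(status.get_tcp_pos()[:2],.25,.2)
r.move_joints([-1.75,.116,1.442,0,1.584,-.038]); rep()
im=snap("top","t9"); sc=snap("scene","s9")
for f in files(im): print(f)
o=np.hstack([cv2.resize(im[90:290,110:440],None,fx=1.5,fy=1.5,interpolation=cv2.INTER_CUBIC),cv2.resize(sc[215:290,225:300],(300,300),interpolation=cv2.INTER_CUBIC)]); cv2.imwrite("pics/c9.png",o); print(o.shape)
E
```

```text
t=76.2 tcp=[-0.0943 -0.6682  0.2185] w=0.0932 F=[ 0.7 -0.8  0.2]
(array([7.60925526e-01, 2.72098502e-05]), array([ 0.4351477 , -0.90035908]), (np.int64(5), np.int64(0)), array([274.3, 131. ]), array([ 9. , 20.6]))
(array([ 0.57026345, -0.11499165]), array([ 0.05134954, -0.99868074]), (np.int64(14), np.int64(0)), array([311.7, 189.6]), array([ 6., 21.]))
(array([ 0.42099476, -0.22815088]), array([0.09477296, 0.99549891]), (np.int64(1), np.int64(14)), array([348.8, 236. ]), array([ 6., 23.]))
(300, 795, 3)
```

View pics/c9.png

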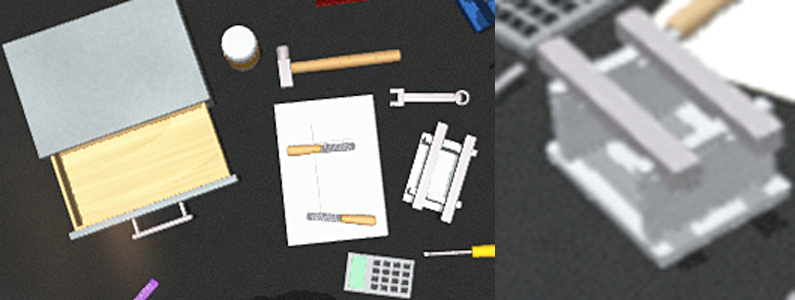

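Both bars lie in their own notches and the drawer is empty, with its slide crept in about 20 mm. One file was knocked: its handle is now at (311.7,189.6), the other's is at (348.8,236). I'll reopen the drawer, then file them.

```bash
cat > f.py <<'E'
from h import *
def pickplace(f,sgn,off=0.0):
    h,d=f[0],f[1]; th=np.arctan2(d[1],d[0]); t2=np.arctan2(sgn*YV[1],sgn*YV[0])
    g=h+.022*d; n=np.array([0,0]); g2=W(-.042,sgn*.062)
    cand=[]
    for k in(0,np.pi):
        q=solver.inverse_kinematics([*g,.2],down(th+np.pi/2+k)); q2=solver.inverse_kinematics([*g2,.2],down(t2+np.pi/2+k))
        if q is None or q2 is None: continue
        cand.append((max(abs(q[5]),abs(q2[5])),k,q[5],q2[5]))
    cand.sort(); print(cand); k=cand[0][1]
    ga=g+np.array([off,0])
    r.move_ptp([*ga,.2],down(th+np.pi/2+k)); lin(ga,.05,.2); print(lin(ga,.006,.06,8)); rep("down")
    jaws.clamp(40); rep("grip"); lin(status.get_tcp_pos()[:2],.22,.15); rep("lift")
    if status.get_width()<.015: print("MISSED"); return False
    r.move_ptp([*g2,.22],down(t2+np.pi/2+k)); rep("over")
    lin(g2,.06,.15); print(lin(g2,.029,.05,8)); rep("low")
    jaws.gripper_open(); lin(status.get_tcp_pos()[:2],.2,.15); rep("done"); return True
E
python3 - <<'E'
from f import *
jaws.clamp(10); p=W(-.130,0); over(p,YC+np.pi/2,.15); print(lin(p,.032,.12,8))
print(lin(W(-.1635,0),.032,.08,25)); rep("pulled"); lin(W(-.155,0),.032); lin(W(-.155,0),.2,.25)
jaws.gripper_open(); r.move_joints([-1.75,.116,1.442,0,1.584,-.038])
F=[f for f in files(snap("top","t10")) if f[0][1]<-.05]; F.sort(key=lambda f:-f[0][0])
for f in F: print(f)
if len(F)==2: pickplace(F[0],-1)
E
```

```text
False
True
pulled t=82.8 tcp=[0.4108 0.1743 0.033 ] w=0.0009 F=[ 9.7  3.2 -2.3]
(array([ 0.57034143, -0.11523019]), array([ 0.04555039, -0.99896204]), (np.int64(14), np.int64(0)), array([311.8, 189.6]), array([ 6., 21.]))
(array([ 0.42106274, -0.22822682]), array([0.09295922, 0.99566992]), (np.int64(1), np.int64(14)), array([348.9, 236. ]), array([ 6., 23.]))
[(np.float64(0.32466305274515816), 0, np.float64(-0.32466305274515816), np.float64(-0.08800549823234727))]
False
down t=93.7 tcp=[ 0.5715 -0.1373  0.0063] w=0.0929 F=[0.2 1.  0.2]
grip t=94.8 tcp=[ 0.5714 -0.1372  0.006 ] w=0.0237 F=[ 0.7  0.6 -0.3]
lift t=96.3 tcp=[ 0.5711 -0.1371  0.219 ] w=0.0235 F=[-0.6  0.5 -1.3]
over t=97.4 tcp=[0.5426 0.1512 0.2199] w=0.0236 F=[ 0.6 -1.  -1.6]
True
low t=99.3 tcp=[0.5419 0.1519 0.028 ] w=0.0237 F=[1.5 1.1 3.8]
done t=101.8 tcp=[0.541  0.1517 0.1989] w=0.0930 F=[-1.2 -0.2 -0.2]
```

Run:
```python
from f import *
F=[f for f in files(snap("top","t11"))]
for f in F: print(f)
F=[f for f in F if f[0][1]<-.05]
r.move_joints([-.1,-.2,1.442,0,1.584,-.038]) if len(F)!=1 else None
F=[f for f in files(snap("top","t11")) if f[0][1]<-.05 and f[0][0]<.56] if len(F)!=1 else F
print(F)
if len(F)==1: pickplace(F[0],1,.008)
r.move_joints([-1.75,.116,1.442,0,1.584,-.038]); rep()
im=snap("top","t12"); sc=snap("scene","s12")
o=np.hstack([cv2.resize(im[90:290,110:440],None,fx=1.5,fy=1.5,interpolation=cv2.INTER_CUBIC),cv2.resize(sc[130:230,350:450],(300,300),interpolation=cv2.INTER_CUBIC)]); cv2.imwrite("pics/c12.png",o)
```

```text
(array([7.61540079e-01, 4.67916221e-04]), array([ 0.37685023, -0.9262742 ]), (np.int64(6), np.int64(5)), array([274.2, 130.8]), array([10.4, 21.7]))
(array([ 0.42108213, -0.22754607]), array([0.09853339, 0.99513375]), (np.int64(3), np.int64(6)), array([348.7, 236. ]), array([ 6., 22.]))
[(array([ 0.42108213, -0.22754607]), array([0.09853339, 0.99513375]), (np.int64(3), np.int64(6)), array([348.7, 236. ]), array([ 6., 22.]))]
[(np.float64(0.4078194276037568), 3.141592653589793, np.float64(-0.4078194276037568), np.float64(0.13114527007181787))]
False
down t=105.0 tcp=[ 0.4314 -0.2058  0.0063] w=0.0929 F=[-0.8  0.8 -0.1]
grip t=106.1 tcp=[ 0.4312 -0.2056  0.006 ] w=0.0237 F=[ 0.3 -0.5  0.5]
lift t=107.7 tcp=[ 0.431  -0.2055  0.2191] w=0.0237 F=[-0.3  1.  -1.6]
over t=109.4 tcp=[0.5041 0.2691 0.2201] w=0.0234 F=[-1.4 -0.4 -2.2]
True
low t=111.3 tcp=[0.5034 0.2696 0.0279] w=0.0236 F=[ 1.1 -0.5  3.9]
done t=113.8 tcp=[0.5026 0.2693 0.1989] w=0.0929 F=[0.1 0.6 1.2]
t=117.6 tcp=[-0.0945 -0.6682  0.2184] w=0.0929 F=[ 0.3 -0.5  0.5]
```

View pics/c12.png

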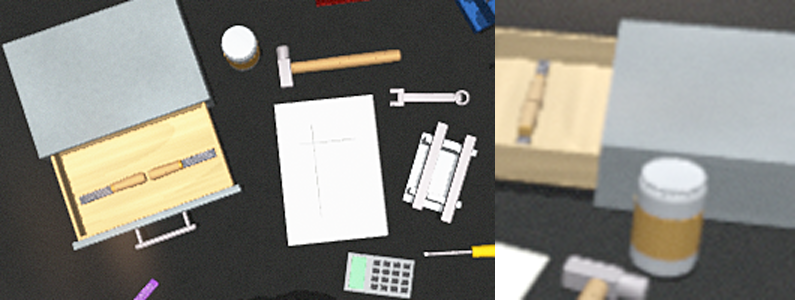

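Both files lie in the drawer, at crop (112,188) and (182,163), the bars are still in place and the bystanders are untouched. Now I'll check earlier views for any hidden file, then push the drawer shut on its handle.

Run:
```python
from f import *
for n in("t8","top2","t12"):
    print(n,[(f[3].tolist(),f[4].tolist()) for f in files(cv2.imread(f"pics/{n}.png"))])
jaws.clamp(10); p=W(-.212,0); over(p,YC+np.pi/2,.2); print(lin(p,.034,.12,8)); rep()
print(lin(W(-.03,0),.034,.08,20)); rep("near"); print(lin(W(.006,0),.034,.025,20)); rep("shut")
q=np.array(status.get_tcp_pos()[:2]); lin(q-.02*XC,.034,.08); lin(q-.02*XC,.22,.2)
r.move_joints([-1.75,.116,1.442,0,1.584,-.038]); rep()
im=snap("top","t13"); sc=snap("scene","s13")
o=np.hstack([cv2.resize(im[75:210,105:260],(465,405),interpolation=cv2.INTER_CUBIC),cv2.resize(sc[210:290,225:305],(320,405),interpolation=cv2.INTER_CUBIC)]); cv2.imwrite("pics/c13.png",o)
```

```text
t8 [([313.2, 189.4], [6.0, 19.0]), ([348.8, 236.0], [6.0, 23.0])]
top2 [([274.4, 131.0], [9.0, 20.6]), ([311.9, 189.6], [6.0, 21.0]), ([348.8, 236.0], [6.0, 23.0])]
t12 [([274.5, 131.0], [8.7, 21.1])]
False
t=124.0 tcp=[0.3619 0.1582 0.0347] w=0.0005 F=[0.3 0.1 0. ]
False
near t=126.4 tcp=[0.5344 0.2147 0.0342] w=0.0003 F=[ 0.3 -1.  -0.5]
True
shut t=127.3 tcp=[0.5556 0.2216 0.0335] w=0.0004 F=[-3.5 -0.8  3.2]
t=132.6 tcp=[-0.0945 -0.6682  0.2184] w=0.0006 F=[-0.3  0.2  0.7]
```

View pics/c13.png

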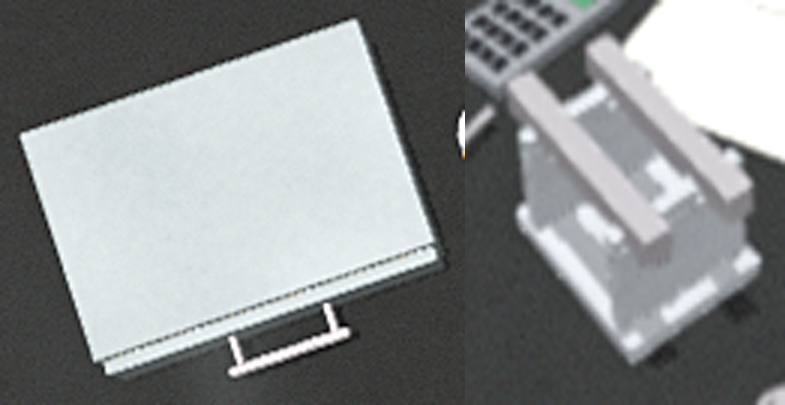

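The drawer looks shut, with only a thin line at the front, and both bars are seated. One firmer push will confirm it is against the stop before handing in.

Run:
```python
from f import *
p=W(-.035,0); over(p,YC+np.pi/2,.2); lin(p,.034,.15,8)
print(lin(W(.012,0),.034,.03,35)); rep("shut"); r.sleep(.2)
q=np.array(status.get_tcp_pos()[:2]); lin(q-.02*XC,.034,.08); lin(q-.02*XC,.22,.2); print((q-H0)@XC)
r.move_joints([-1.75,.116,1.442,0,1.584,-.038]); r.sleep(.5); rep()
a=cv2.cvtColor(cv2.imread("pics/t13.png"),6).astype(int); b=cv2.cvtColor(snap("top","t14"),6).astype(int); o=cv2.cvtColor(cv2.imread("pics/top0.png"),6).astype(int)
for nm,g in(("t0",o),("t13",a),("t14",b)): print(nm,[int(g[tuple(np.round(pix("top",[*W(k/1000,.12),.07])[::-1]).astype(int))]) for k in range(20,70,3)])
print(workorder.finish_job())
```

```text
True
shut t=138.7 tcp=[0.5556 0.2216 0.0334] w=0.0002 F=[-4.7 -1.2  4.3]
-0.007804786834448019
t=144.6 tcp=[-0.0951 -0.6681  0.2184] w=0.0006 F=[-0.3 -0.2  0.1]
t0 [65, 57, 70, 95, 80, 131, 227, 237, 230, 231, 252, 232, 232, 131, 236, 230, 226]
t13 [61, 65, 58, 66, 89, 84, 72, 210, 245, 233, 238, 192, 192, 106, 237, 229, 225]
t14 [59, 63, 62, 62, 87, 90, 69, 216, 244, 232, 236, 190, 190, 107, 237, 229, 225]
the job is handed in; nothing more can be done
None
```

Job handed in at about 145 s: both test bars lie in their own notches, both files found on the bench are in the drawer, and the drawer is shut against its stop. The bystanders looked untouched in the last wide view, and the hand-in returned no verdict.

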